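# Fill the condiment caddy and pick it up by its pull-out handle

### The job

Stand the two loose spice jars in the two empty places of the condiment caddy, upright and right down on its base board. Then squeeze the release paddle in the side of the caddy's black carrying grip and, while the caddy still stands, draw the handle up past its first stop to the second, fully out. Lift the filled caddy level by that grip, about five centimetres clear of the sideboard, and finish while holding it there, handle still fully out; leave the candle, lemon, mug and matchbox as they are.

Things in the scene. Friction and masses are not known exactly. Their poses are not given: they have to be found in the camera images.
- caddy: condiment caddy, loose, 152 (its x) by 156 mm, about 470 g empty: wooden base board (top at 10 mm), gallery board above it (top at 50 mm) with four 53 mm holes in a 2 by 2 grid, square aluminium tube in the middle, 24 mm wide, 101 mm tall, holding the telescoping handle. Origin: centre of its underside, z up, x towards the side of the grip with the release paddle
- handle (a joint): how far the handle is drawn up, m: 0 down, first stop 0.035, second stop 0.070 (end of travel). A spring tooth locks it at each, with 2 mm of play: unless the paddle is pressed, pulling only lifts the caddy. Pressed, it slides with about 1.5 N (weight included) and passes the first stop unfelt; let go between stops, it drops to the stop below
- release (a joint): how far the release paddle is pressed into the grip, m: 0 out, 0.006 fully in; the handle is free from about 0.0045. Spring, about 1.5 N at the start and 5.6 N fully in; it springs out when let go
- grip (a point): centre of the black grip on top of the handle, a rounded block 34 (caddy x) by 60 (caddy y) by 33 mm tall; 118 mm above the caddy's underside while the handle is down. Taken between two fingers along the caddy's x it measures 41 mm, and 35 mm with the paddle in: closing on it with 15 N or more along that line presses the paddle; a grip along the caddy's y does not
- paddle (a point): middle of the outer face of the release paddle, a black block 26 mm wide and 20 mm tall standing 7 mm proud of the grip's +x side (caddy frame); faces the robot at the start, give or take 0.75 rad; it moves in along the caddy's -x and goes up with the grip
- well_1 (a point): place 1 of the caddy: point on the top of the base board below the centre of hole 1; in the caddy frame at x = 42 mm, y = 44 mm, z = 10 mm. Hole 53 mm wide through the gallery board (42 to 50 mm above the sideboard). Empty at the start
- well_2 (a point): place 2 of the caddy: point on the top of the base board below the centre of hole 2; in the caddy frame at x = -42 mm, y = 44 mm, z = 10 mm. Hole 53 mm wide through the gallery board (42 to 50 mm above the sideboard). Taken at the start by the third spice jar or the salt shaker
- well_3 (a point): place 3 of the caddy: point on the top of the base board below the centre of hole 3; in the caddy frame at x = -42 mm, y = -44 mm, z = 10 mm. Hole 53 mm wide through the gallery board (42 to 50 mm above the sideboard). Empty at the start
- well_4 (a point): place 4 of the caddy: point on the top of the base board below the centre of hole 4; in the caddy frame at x = 42 mm, y = -44 mm, z = 10 mm. Hole 53 mm wide through the gallery board (42 to 50 mm above the sideboard). Taken at the start by the third spice jar or the salt shaker
- jar_a: spice jar, closed white jar with a printed paper band and a dark brown screw cap, round, 41 mm diameter, 105 mm tall, 110 g; origin at the centre of its underside, z up along it; starts loose on the sideboard
- jar_b: spice jar, closed white jar with a printed paper band and a dark brown screw cap, round, 41 mm diameter, 105 mm tall, 110 g; origin at the centre of its underside, z up along it; starts loose on the sideboard
- jar_c: spice jar, closed white jar with a printed paper band and a dark brown screw cap, round, 41 mm diameter, 105 mm tall, 110 g; origin at the centre of its underside, z up along it; starts in the caddy
- salt: salt shaker of glass with a grey screw top, round, 44 mm diameter, 90 mm tall, 100 g; starts in the caddy; origin at the centre of its underside, z up along it
- books_1: obstacle: row of books standing on the sideboard, fixed, up to 281 mm tall, reaching 95 mm to either side of its origin in x and 140 mm in y, between the arm's start and the work; origin at the centre of its underside
- candle: bystander: candle in a clear glass, 76 mm diameter, 90 mm tall; origin at the centre of its underside
- lemon: bystander: lemon, 78 by 55 by 56 mm; origin at the centre of its underside
- mug: bystander: small white mug, 62 mm diameter, 88 mm over its handle, 50 mm tall; origin at the centre of its underside
- matches: bystander: red matchbox, 36 by 52 by 14 mm; origin at the centre of its underside

How it is judged:
By the outcome, as a careful person would: the job done as asked, in the order asked, and still so for the second after the job is handed in, while the arm keeps its last pose, push and grip.
It also fails if it takes over 72 s, if anything falls off the work surface, if the arm or the gripper's body presses on something with over 40 N, if the wrist force passes 120 N, or if a joint passes its speed limit or range.

### The arm

A 6-joint arm with a two-finger parallel gripper is mounted at the origin on a cart in front of the work surface, level with it; the furniture and walls round the work are solid. World frame = base frame: x ahead of the robot, y to its left, z up, the work surface at z = 0. Lengths are in m, angles in degrees, forces in N, time in s.
With the tool pointing down it reaches from about 0.4 to 0.825 m from the base axis. Payload 7 kg.
Tool frame: the origin (TCP) lies on the centre line of the jaws, within the pads' length; the fingertips stand 8 mm ahead of it and the grasp point (between the pads) lies 11 mm behind it; z points along the fingers, y is the line along which they close (so a half turn about z gives the same grasp; the last joint's range is limited). The gripper opens to 88 mm and grips with 3 to 60 N. Pads are 19 mm wide; open, the fingers measure 130 mm over their backs; the gripper's body (78 mm by 193 mm) begins 47 mm behind the grasp point.
Start: joints at [-54.597, 20.546, 0.682, 0, -70.136, -16.507], TCP at [0.219, -0.639, 0.235] pointing down, gripper open.
Joint ranges: [-176.03, 176.03], [-82.01, 121.73], [-58.28, 71.71], [-173.87, 95.51], [-174.79, -0.11], [-173.66, 173.66]. Speed limits (degrees/s): [136.94, 136.94, 172.46, 180, 180, 180].

### API

Orientations are given as [roll, pitch, yaw] about the fixed x, y, z axes, in that order (R = Rz(yaw) Ry(pitch) Rx(roll)).
In Python, from plant import r gives the robot as it stands.
- The arm moves only by the tool carry_out, never from a script. Its argument "targets" is a list of rows, each a list of 6 numbers: the shift along the tool's x, y, z scaled (see below), then the turn, a rotation vector about the tool's x, y, z scaled (see below). A call has 1 to 5 rows; each row shifts and turns the commanded pose from where the row before left it, along the tool's axes as they then stand; what a row does not reach is not made up. The controller multiplies each number of a shift by 0.5 m and each number of a turn by 60 degrees. A row lasts 1/8 s, in which the tool goes at most 62.5 mm and 10.7 degrees, less where a joint would pass 70% of its speed; a pose out of reach is approached as far as the arm can. A call with a number of a shift or a turn outside -1 to 1 is refused whole. A call with a gripper value outside its range is refused whole. "hand" is the opening, from 0 (shut) to 1 (fully open), set as the call begins (left out, the last holds). The fingers move at their own pace and stop on an object; "squeeze" is the grip in N (left out, the last holds). Time passes only in rows, so rows that do not move let the fingers close. It gives the time, the measured TCP pose, the force, the opening and the grip force at its end, in the units of the state.
- r.get_state(): the state, without advancing time (a new reading comes with each control period).
- r.capture(name): name is "scene" or "side" or "wrist"; returns the picture (384x512x3 uint8, red, green, blue); there is no depth.
- r.camera_info(name): a dict with "K" (3x3 intrinsics, pixels), "eye" and "attitude" of the camera in the world. Camera axes: x right, y down, z forward; pixel columns grow to the right and rows downward; lengths in m; the calibration is good to about 2 mm. A picture is of the moment at which its call begins: read the wrist's pose just before it. camera_info takes no time and is no camera call; for the wrist camera it gives the pose at the moment of the call.
- r.close_job(): hands the job in; it is judged then, once.
The state is a dict: "time_s": time; "joints": joint angles; "qd": joint speeds; "joint_torque": joint torques, N m; "tcp_pos": TCP position; "eef_rot": TCP orientation; "contact_force": force on the tool from outside, world axes, zero at the start; "moment": the same for the moment, N m; "gripper_width": finger opening in m; "gripper_force": force on a finger pad.
Only numpy, scipy, OpenCV 4.12 (cv2) and the standard library are available. Lean on these libraries where they do the work, as an engineer would, in place of code of your own. Each camera call takes 0.05 s, during which the arm holds its last target. There are 200 camera calls.

## Working session

There is one attempt and no reset: what is moved stays moved. The work goes in short steps, Python scripts to look and compute and a tool call to move; the robot and the scene stay as the last step left them, time stands still between calls to the robot, and variables do not carry over. Pictures are saved under pics/ and viewed, at most 10 in all, crops included, and the job is handed in when it is done.

Besides the shell and the picture viewer there is one more tool, called after "Request:" as name(argument=value, ...) on one line, values as JSON. carry_out: Moves the arm, as the interface text tells. Its arguments: {"type":"object","properties":{"targets":{"type":"array","items":{"type":"array","items":{"type":"number","minimum":-1,"maximum":1}}},"hand":{"type":"number"},"squeeze":{"type":"number"}},"required":["targets"]}

```bash
ls; mkdir -p pics
python3 - <<'E'
from plant import r
import cv2,numpy as np
print(r.get_state())
ims=[]
for n in("scene","side"):
    i=r.camera_info(n);print(n,i)
    im=r.capture(n)[:,:,::-1];cv2.imwrite(f"pics/{n}0.png",im)
E
```

```text
pics
{'time_s': 0.0, 'joints': array([-5.45968263e+01,  2.05905785e+01,  6.33640527e-01, -2.13463508e-02,
       -7.01354160e+01, -1.65077694e+01]), 'qd': array([-0.03551211,  0.10042913,  0.01112255, -0.07063819, -0.04789744,
        0.02789395]), 'joint_torque': array([-9.04949720e-04, -5.82715881e+01,  2.93052399e+01,  6.99751943e+00,
        6.87812339e-03, -1.35793598e-04]), 'tcp_pos': array([ 0.21842938, -0.63817432,  0.23362748]), 'eef_rot': array([ 1.79905750e+02, -7.00482245e-03, -1.61111860e+02]), 'contact_force': array([1.01354425, 0.51531413, 0.06112593]), 'moment': array([0.06504258, 0.0288976 , 0.03511249]), 'gripper_force': 0.0, 'gripper_width': 0.08763323223854108}
scene {'K': array([[373.78889273,   0.        , 256.96595664],
       [  0.        , 373.78889273, 198.24888282],
       [  0.        ,   0.        ,   1.        ]]), 'eye': array([-0.09369273,  0.61055833,  0.78891608]), 'attitude': array([-128.68141739,   -0.22265627, -132.48810395])}
side {'K': array([[368.42907405,   0.        , 252.77479276],
       [  0.        , 368.42907405, 194.16544678],
       [  0.        ,   0.        ,   1.        ]]), 'eye': array([ 0.7079419 , -0.57533406,  1.04324165]), 'attitude': array([-147.14268748,   -0.74371364,   16.9539833 ])}
```

View pics/scene0.png

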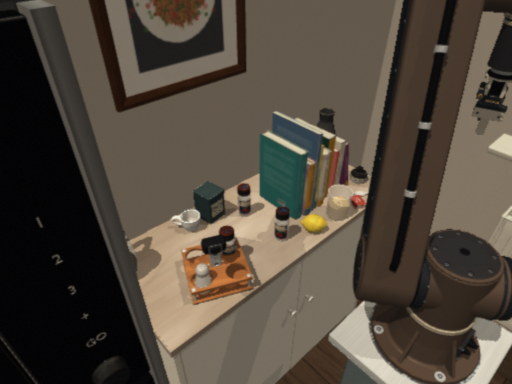

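View pics/side0.png

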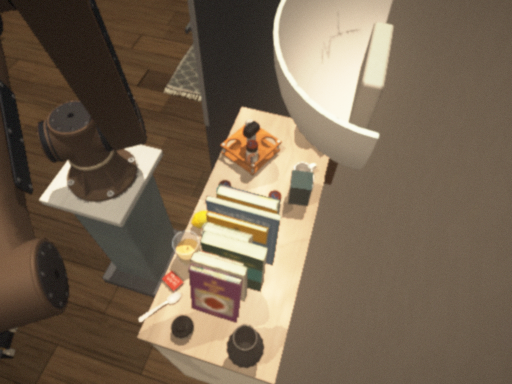

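The scene view shows loose jars with caps near (244,187) and (283,211). The caddy is at about (218,265), with jar c at (228,237) and the salt at (202,272). The side view shows the caddy at (250,145), with the books between the arm and the work.

```bash
cat > h.py <<'E'
from plant import r
import cv2,numpy as np
from scipy.spatial.transform import Rotation as Ro
def cam(n,i=None):
    i=i or r.camera_info(n); return i["K"],np.array(i["eye"]),Ro.from_euler("xyz",i["attitude"],degrees=True).as_matrix()
def ray(c,px,z):
    K,e,R=c; d=R@np.linalg.inv(K)@[px[0],px[1],1]; return (e+d*(z-e[2])/d[2]).round(4)
def proj(c,P):
    K,e,R=c; q=(np.atleast_2d(P)-e)@R@K.T; return (q[:,:2]/q[:,2:]).round(1)
E
python3 - <<'E'
from h import *
c=cam("scene")
for n,p,z in[("jar1cap",(244.5,187),.105),("jar2cap",(283,210),.105),("jarC",(228,231),.115),("salt",(202,268),.1),("grip",(212,244),.118),("tube",(216,262),.10),("mug",(190,219),.03),("lemon",(315,223),.03),("tealbook",(285,160),.2)]: print(n,ray(c,p,z))
im=cv2.imread("pics/scene0.png");cv2.imwrite("pics/s0c.png",cv2.resize(im[160:310,160:360],None,fx=4,fy=4,interpolation=2))
im=cv2.imread("pics/side0.png");cv2.imwrite("pics/d0c.png",cv2.resize(im[95:245,170:330],None,fx=4,fy=4,interpolation=2))
s=cam("side")
for n,p,z in[("grip",(251,129),.118),("jarC",(252,146),.115)]: print(n,ray(s,p,z))
E
```

```text
jar1cap [0.6003 0.0227 0.105 ]
jar2cap [0.4461 0.0131 0.105 ]
jarC [0.4754 0.1878 0.115 ]
salt [0.4306 0.3048 0.1   ]
grip [0.4633 0.2486 0.118 ]
tube [0.4231 0.2685 0.1   ]
mug [0.6656 0.1867 0.03  ]
lemon [ 0.3985 -0.0806  0.03  ]
tealbook [ 0.5232 -0.0676  0.2   ]
grip [0.4631 0.2485 0.118 ]
jarC [0.4874 0.1806 0.115 ]
```

View pics/s0c.png

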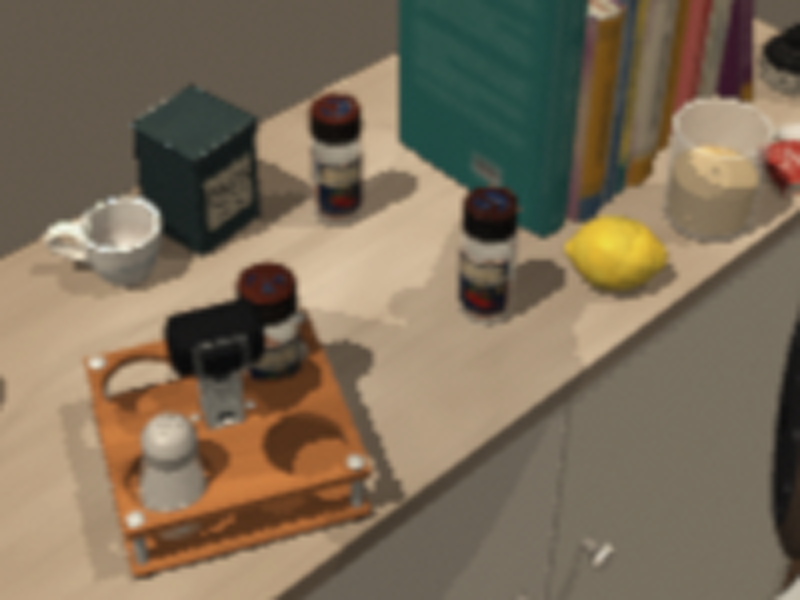

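View pics/d0c.png

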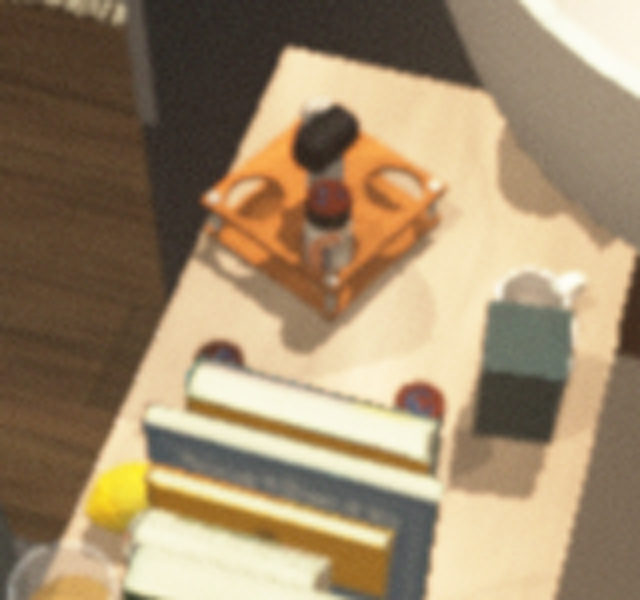

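The crops show the gallery screws at scene (184.2,250.8), (193.8,290) and (248.8,275.5). Jar c sits in the hole on the book side of the caddy and the salt in the far hole. The other two holes are empty. The teal book's bottom edge runs from (260,196) to (297,219).

Run:
```python
from h import *
c=cam("scene");s=cam("side")
f=lambda x,y:(160+x/4,160+y/4); g=lambda x,y:(170+x/4,95+y/4)
for n,p,z in[("scrA",f(97,363),.052),("scrB",f(135,520),.052),("scrC",f(355,462),.052),("book0",f(400,145),0),("book1",f(550,235),0),("bookc",f(575,220),0),
 ("j1bot",f(340,212),0),("j2bot",f(487,317),0),("j1cap",f(336,106),.105),("j2cap",f(491,200),.105),("boxtop near",f(205,135),.08),("boxbot",f(205,245),0),("boxr",f(258,210),0),("boxl",f(145,215),0),("lemonL",f(567,250),.03),("edge1",f(395,490),0),("edge2",f(800,210),0),
 ("holeNear",f(305,445),.05)]: print(n,ray(c,p,z))
print('side')
for n,p,z in[("scrA",g(437,185),.052),("scrB",g(310,103),.052),("scrC",g(210,198),.052),("scrD",g(332,283),.052),("jarc",g(328,195),.115),("j1",g(420,400),.105),("j2",g(220,357),.105),("grip",g(326,135),.13),("edgeA",g(290,50),0),("edgeB",g(160,330),0),("booktop",g(190,365),.25),("booktop2",g(435,420),.25),('boxtl',g(490,303),.08),('boxbl',g(475,430),.0)]: print(n,ray(s,p,z))
```

```text
scrA [0.548  0.2833 0.052 ]
scrB [0.4244 0.3389 0.052 ]
scrC [0.3685 0.2113 0.052 ]
book0 [ 0.632  -0.0723  0.    ]
book1 [ 0.4683 -0.0822  0.    ]
bookc [ 0.467  -0.1102 -0.    ]
j1bot [0.6007 0.0225 0.    ]
j2bot [0.4377 0.0198 0.    ]
j1cap [0.6032 0.0222 0.105 ]
j2cap [0.4466 0.0136 0.105 ]
boxtop near [0.6683 0.0997 0.08  ]
boxbot [0.6421 0.1267 0.    ]
boxr [0.647  0.0698 0.    ]
boxl [0.7031 0.1407 0.    ]
lemonL [ 0.4268 -0.0528  0.03  ]
edge1 [0.3658 0.1792 0.    ]
edge2 [ 0.3531 -0.254   0.    ]
holeNear [0.4014 0.2246 0.05  ]
side
scrA [0.5579 0.2819 0.052 ]
scrB [0.4214 0.3423 0.052 ]
scrC [0.3719 0.2072 0.052 ]
scrD [0.501  0.1502 0.052 ]
jarc [0.4846 0.1898 0.115 ]
j1 [0.608  0.0252 0.105 ]
j2 [0.4506 0.0171 0.105 ]
grip [0.4675 0.2394 0.13  ]
edgeA [0.3659 0.453  0.    ]
edgeB [0.3629 0.0945 0.    ]
booktop [ 0.4739 -0.0863  0.25  ]
booktop2 [ 0.6365 -0.0793  0.25  ]
boxtl [0.6353 0.1489 0.08  ]
boxbl [0.6482 0.0775 0.    ]
```

Caddy centre is about (0.461, 0.2465), with +x at about 156° in the world. That puts well 1 at about (0.405, 0.223) and well 3 at about (0.517, 0.27). The loose jars are at (0.603, 0.023) and (0.447, 0.015). I'll write a small helper that turns world waypoints into tool rows, then go over the books.

```bash
cat > plan.py <<'E'
import json,sys,os,numpy as np
from scipy.spatial.transform import Rotation as Ro
F="cmd.json"
def load(): return json.load(open(F)) if os.path.exists(F) else [.219,-.639,.235,-161.1]
# args: waypoints "x,y,z,yaw[,step_mm]"; prints rows in tool axes, keeps the commanded pose (tool down)
def plan(wps):
    c=np.array(load()); out=[]
    for w in wps:
        step=.055 if len(w)<5 else w[4]/1e3; g=np.array(w[:4])
        n=int(max(1,np.ceil(np.linalg.norm(g[:3]-c[:3])/step),np.ceil(abs(g[3]-c[3])/9.6)))
        s=c.copy()
        for k in range(1,n+1):
            t=s+(g-s)*k/n; d=2 if k<n else 3
            R=Ro.from_euler("xyz",[180,0,c[3]],degrees=True).as_matrix()
            sh=np.round(R.T@(t[:3]-c[:3])/.5,d); tz=round(-(t[3]-c[3])/60,d)
            c[:3]+=R@sh*.5; c[3]-=tz*60
            out.append([float(x)+0. for x in sh]+[0,0,float(tz)+0.])
    json.dump(list(c),open(F,"w"))
    for i in range(0,len(out),5): print(json.dumps(out[i:i+5]))
    print(len(out),"end",c.round(4))
if __name__=="__main__": plan([[float(v) for v in a.split(",")] for a in sys.argv[1:]])
E
python3 plan.py .219,-.639,.36,-161.1 .605,.022,.36,-90
```

```text
[[0.0, 0.0, -0.08, 0, 0, 0.0], [0.0, 0.0, -0.09, 0, 0, 0.0], [0.0, 0.0, -0.08, 0, 0, 0.0], [-0.08, 0.07, 0.0, 0, 0, -0.08], [-0.09, 0.07, 0.0, 0, 0, -0.09]]
[[-0.09, 0.05, 0.0, 0, 0, -0.08], [-0.1, 0.05, 0.0, 0, 0, -0.09], [-0.11, 0.04, 0.0, 0, 0, -0.08], [-0.1, 0.03, 0.0, 0, 0, -0.09], [-0.11, 0.02, 0.0, 0, 0, -0.08]]
[[-0.11, 0.01, 0.0, 0, 0, -0.09], [-0.11, 0.0, 0.0, 0, 0, -0.08], [-0.1, -0.01, 0.0, 0, 0, -0.09], [-0.11, -0.02, 0.0, 0, 0, -0.08], [-0.11, -0.03, 0.0, 0, 0, -0.09]]
[[-0.1, -0.04, 0.0, 0, 0, -0.08], [-0.099, -0.045, 0.0, 0, 0, -0.085]]
17 end [ 6.05e-01  2.22e-02  3.60e-01 -9.00e+01]
```

Request:
carry_out(targets=[[0,0,-0.08,0,0,0],[0,0,-0.09,0,0,0],[0,0,-0.08,0,0,0],[-0.08,0.07,0,0,0,-0.08],[-0.09,0.07,0,0,0,-0.09]], hand=0.75, squeeze=15)

```text
time_s: 0.72
tcp_pos: [0.2725, -0.5416, 0.3589]
eef_rot: [180.0, 0.0, -150.8]
contact_force: [0.3, 0.7, -0.7]
gripper_width: 0.0656
gripper_force: 0.0
```

Request:
carry_out(targets=[[-0.09,0.05,0,0,0,-0.08],[-0.1,0.05,0,0,0,-0.09],[-0.11,0.04,0,0,0,-0.08],[-0.1,0.03,0,0,0,-0.09],[-0.11,0.02,0,0,0,-0.08]])

```text
time_s: 1.35
tcp_pos: [0.4108, -0.3042, 0.3594]
eef_rot: [180.0, 0.0, -125.5]
contact_force: [0.5, -1.1, 0.1]
gripper_width: 0.0658
gripper_force: 0.0
```

Request:
carry_out(targets=[[-0.11,0.01,0,0,0,-0.09],[-0.11,0,0,0,0,-0.08],[-0.1,-0.01,0,0,0,-0.09],[-0.11,-0.02,0,0,0,-0.08],[-0.11,-0.03,0,0,0,-0.09]])

```text
time_s: 1.98
tcp_pos: [0.55, -0.0688, 0.3595]
eef_rot: [180.0, 0.0, -99.7]
contact_force: [1.0, -0.9, 0.3]
gripper_width: 0.0655
gripper_force: 0.0
```

Request:
carry_out(targets=[[-0.1,-0.04,0,0,0,-0.08],[-0.099,-0.045,0,0,0,-0.085],[0,0,0,0,0,0]])

```text
time_s: 2.35
tcp_pos: [0.6057, 0.0257, 0.3576]
eef_rot: [179.8, -0.0, -89.8]
contact_force: [-0.3, -0.1, -0.2]
gripper_width: 0.0655
gripper_force: 0.0
```

Run:
```python
from h import *
s=r.get_state();print(s["time_s"],s["tcp_pos"],s["eef_rot"],s["joints"].round(1),s["contact_force"])
i=r.camera_info("wrist");im=r.capture("wrist")[:,:,::-1];print(i)
np.save("w1.npy",i,allow_pickle=True);cv2.imwrite("pics/w1.png",im)
```

```text
2.35 [0.60568077 0.0256997  0.35758325] [ 1.79842018e+02 -2.23456915e-02 -8.97602028e+01] [ 20.9  11.2   3.6  -0.  -82.6 -20.6] [-0.34034345 -0.13220248 -0.24652135]
{'K': array([[272.42131639,   0.        , 259.15482381],
       [  0.        , 272.42131639, 193.63823461],
       [  0.        ,   0.        ,   1.        ]]), 'eye': array([ 0.60626835, -0.05678456,  0.50727548]), 'attitude': array([ 1.62199024e+02, -1.36179768e-01, -1.79748978e+02])}
```

View pics/w1.png

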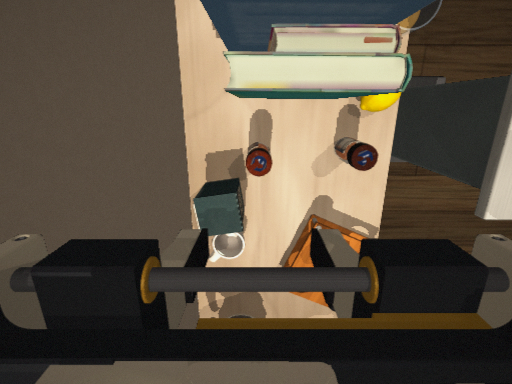

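The wrist view shows the jar caps at (259,163) and (364,156), the books above them, the caddy partly at (330,260), and the mug and tin at left. The camera sits on the book side, so I'll flip the yaw by half a turn to keep it clear.

```bash
python3 - <<'E'
from h import *
i=np.load("w1.npy",allow_pickle=True).item();c=cam(0,i);im=cv2.imread("pics/w1.png")
h=cv2.cvtColor(im,cv2.COLOR_BGR2HSV)
m=((h[...,0]<10)|(h[...,0]>170))&(h[...,1]>110)&(h[...,2]<120)
m=m.astype(np.uint8)*255
n,l,st,ce=cv2.connectedComponentsWithStats(m)
for k in range(1,n):
    if st[k,4]>80: print(st[k],ce[k],ray(c,ce[k],.1))
print(ray(c,(259,163),.105),ray(c,(364,156),.105))
print("bookbase",ray(c,(320,97),.25), ray(c,(235,97),0),"box",ray(c,(242,235),.08),ray(c,(200,235),.08),"mug",ray(c,(228,244),.05))
E
python3 plan.py .605,.022,.36,90; cp cmd.json hover.json
```

```text
[351 145  26  26 374] [363.15508021 157.38770053] [0.4482 0.016  0.1   ]
[246 150  26  26 397] [258.1209068  162.30982368] [0.6065 0.0242 0.1   ]
[0.6052 0.0242 0.105 ] [0.4492 0.0131 0.105 ]
bookbase [ 0.5515 -0.0648  0.25  ] [ 0.6475 -0.0719  0.    ] box [0.634  0.1557 0.08  ] [0.7067 0.156  0.08  ] mug [0.6625 0.1893 0.05  ]
[[0.0, 0.0, 0.0, 0, 0, -0.16], [0.0, 0.0, 0.0, 0, 0, -0.16], [0.0, 0.0, 0.0, 0, 0, -0.15], [0.0, 0.0, 0.0, 0, 0, -0.16], [0.0, 0.0, 0.0, 0, 0, -0.16]]
[[0.0, 0.0, 0.0, 0, 0, -0.16], [0.0, 0.0, 0.0, 0, 0, -0.16], [0.0, 0.0, 0.0, 0, 0, -0.15], [0.0, 0.0, 0.0, 0, 0, -0.16], [0.0, 0.0, 0.0, 0, 0, -0.16]]
[[0.0, 0.0, 0.0, 0, 0, -0.16], [0.0, 0.0, 0.0, 0, 0, -0.15], [0.0, 0.0, 0.0, 0, 0, -0.16], [0.0, 0.0, 0.0, 0, 0, -0.16], [0.0, 0.0, 0.0, 0, 0, -0.16]]
[[0.0, 0.0, 0.0, 0, 0, -0.16], [0.0, 0.0, 0.0, 0, 0, -0.15], [0.0, 0.0, 0.0, 0, 0, -0.16], [0.0, 0.0, 0.0, 0, 0, -0.16]]
19 end [6.05e-01 2.22e-02 3.60e-01 9.00e+01]
```

Request:
carry_out(targets=[[0,0,0,0,0,-0.16],[0,0,0,0,0,-0.16],[0,0,0,0,0,-0.15],[0,0,0,0,0,-0.16],[0,0,0,0,0,-0.16]])

```text
time_s: 3.02
tcp_pos: [0.604, 0.0214, 0.3598]
eef_rot: [-180.0, -0.0, -42.4]
contact_force: [-0.0, 0.0, 0.8]
gripper_width: 0.066
gripper_force: 0.0
```

Request:
carry_out(targets=[[0,0,0,0,0,-0.16],[0,0,0,0,0,-0.16],[0,0,0,0,0,-0.15],[0,0,0,0,0,-0.16],[0,0,0,0,0,-0.16]])

```text
time_s: 3.65
tcp_pos: [0.604, 0.0214, 0.3598]
eef_rot: [180.0, -0.0, 5.0]
contact_force: [-0.0, -0.2, 0.2]
gripper_width: 0.066
gripper_force: 0.0
```

Request:
carry_out(targets=[[0,0,0,0,0,-0.16],[0,0,0,0,0,-0.15],[0,0,0,0,0,-0.16],[0,0,0,0,0,-0.16],[0,0,0,0,0,-0.16]])

```text
time_s: 4.28
tcp_pos: [0.604, 0.0214, 0.3598]
eef_rot: [180.0, -0.0, 52.4]
contact_force: [-1.0, 0.4, 0.6]
gripper_width: 0.0655
gripper_force: 0.0
```

Request:
carry_out(targets=[[0,0,0,0,0,-0.16],[0,0,0,0,0,-0.15],[0,0,0,0,0,-0.16],[0,0,0,0,0,-0.16],[0,0,0,0,0,0]])

```text
time_s: 4.9
tcp_pos: [0.6042, 0.0216, 0.3598]
eef_rot: [180.0, -0.0, 89.9]
contact_force: [0.7, -0.3, -0.0]
gripper_width: 0.0655
gripper_force: 0.0
```

Run:
```python
from h import *
s=r.get_state();print(s["time_s"],s["tcp_pos"],s["eef_rot"],s["joints"].round(1))
i=r.camera_info("wrist");im=r.capture("wrist")[:,:,::-1];print(i)
np.save("w2.npy",i,allow_pickle=True);cv2.imwrite("pics/w2.png",im)
```

```text
4.9 [0.60416205 0.02162392 0.35979209] [ 1.79992814e+02 -2.37983325e-03  8.98515932e+01] [ 20.5  10.9   3.5   0.  -82.6 159.3]
{'K': array([[272.42131639,   0.        , 259.15482381],
       [  0.        , 272.42131639, 193.63823461],
       [  0.        ,   0.        ,   1.        ]]), 'eye': array([0.60419022, 0.10568459, 0.50946931]), 'attitude': array([ 1.62209190e+02, -3.12621152e-02, -1.38937731e-01])}
```

View pics/w2.png

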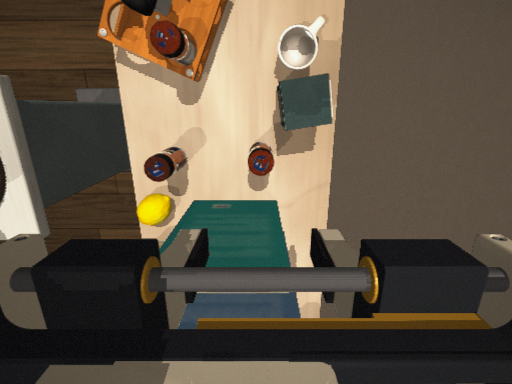

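The wrist view shows jar 1's cap at (261,160), jar 2's at (160,165), jar c at (168,38) in the caddy, and the gallery corner screws at (103,33) and (193,72). Now I'll pick up jar 1.

```bash
python3 - <<'E'
from h import *
i=np.load("w2.npy",allow_pickle=True).item();c=cam(0,i);im=cv2.imread("pics/w2.png")
h=cv2.cvtColor(im,cv2.COLOR_BGR2HSV)
m=((h[...,0]<10)|(h[...,0]>170))&(h[...,1]>110)&(h[...,2]<120)
n,l,st,ce=cv2.connectedComponentsWithStats(m.astype(np.uint8)*255)
for k in range(1,n):
    if st[k,4]>80: print(st[k],ce[k],ray(c,ce[k],.1))
print("C,D",ray(c,(103,33),.052),ray(c,(193,72),.052),"jarc",ray(c,(167,38),.115))
E
python3 plan.py .606,.0245,.16,90 .606,.0245,.074,90,30
```

```text
[150  21  32  35 729] [165.41975309  37.30452675] [0.4797 0.1935 0.1   ]
[248 149  26  27 386] [260.38341969 161.50259067] [0.6061 0.0256 0.1   ]
[144 155  26  26 366] [157.12568306 167.68579235] [0.4479 0.0164 0.1   ]
C,D [0.3732 0.2096 0.052 ] [0.5025 0.1562 0.052 ] jarc [0.4862 0.1894 0.115 ]
[[0.0, 0.0, 0.1, 0, 0, 0.0], [0.0, 0.0, 0.1, 0, 0, 0.0], [0.0, 0.0, 0.1, 0, 0, 0.0], [0.005, 0.002, 0.1, 0, 0, 0.0], [0.0, 0.0, 0.06, 0, 0, 0.0]]
[[0.0, 0.0, 0.05, 0, 0, 0.0], [0.0, 0.0, 0.062, 0, 0, 0.0]]
7 end [6.06e-01 2.47e-02 7.40e-02 9.00e+01]
```

Request:
carry_out(targets=[[0,0,0.1,0,0,0],[0,0,0.1,0,0,0],[0,0,0.1,0,0,0],[0.005,0.002,0.1,0,0,0],[0,0,0.06,0,0,0]])

```text
time_s: 5.58
tcp_pos: [0.6043, 0.0245, 0.1271]
eef_rot: [-179.8, 0.0, 89.7]
contact_force: [0.1, 0.1, 0.1]
gripper_width: 0.0659
gripper_force: 0.0
```

Request:
carry_out(targets=[[0,0,0.05,0,0,0],[0,0,0.062,0,0,0],[0,0,0,0,0,0]])

```text
time_s: 5.95
tcp_pos: [0.6039, 0.0243, 0.0715]
eef_rot: [-179.7, 0.1, 89.8]
contact_force: [0.1, -0.7, 1.1]
gripper_width: 0.0654
gripper_force: 0.0
```

Request:
carry_out(targets=[[0,0,0,0,0,0],[0,0,0,0,0,0],[0,0,0,0,0,0],[0,0,0,0,0,0]], hand=0, squeeze=20)

```text
time_s: 6.45
tcp_pos: [0.6063, 0.0253, 0.0747]
eef_rot: [179.9, -0.0, 90.0]
contact_force: [-0.3, 0.8, 5.6]
gripper_width: 0.0402
gripper_force: 20.0
```

```bash
python3 plan.py .606,.0245,.28,90 .519,.266,.28,22
```

```text
[[0.0, 0.0, -0.1, 0, 0, 0.0], [0.0, 0.0, -0.11, 0, 0, 0.0], [0.0, 0.0, -0.1, 0, 0, 0.0], [0.0, 0.0, -0.102, 0, 0, 0.0], [0.06, -0.02, 0.0, 0, 0, 0.14]]
[[0.06, -0.03, 0.0, 0, 0, 0.14], [0.05, -0.04, 0.0, 0, 0, 0.15], [0.04, -0.05, 0.0, 0, 0, 0.14], [0.04, -0.05, 0.0, 0, 0, 0.14], [0.03, -0.05, 0.0, 0, 0, 0.14]]
[[0.02, -0.07, 0.0, 0, 0, 0.14], [0.014, -0.059, 0.0, 0, 0, 0.143]]
12 end [ 0.5189  0.2662  0.28   22.02  ]
```

Request:
carry_out(targets=[[0,0,-0.1,0,0,0],[0,0,-0.11,0,0,0],[0,0,-0.1,0,0,0],[0,0,-0.102,0,0,0],[0.06,-0.02,0,0,0,0.14]])

```text
time_s: 7.08
tcp_pos: [0.5977, 0.0546, 0.2845]
eef_rot: [179.6, -0.2, 81.3]
contact_force: [0.6, 0.5, -1.8]
gripper_width: 0.0405
gripper_force: 20.0
```

Request:
carry_out(targets=[[0.06,-0.03,0,0,0,0.14],[0.05,-0.04,0,0,0,0.15],[0.04,-0.05,0,0,0,0.14],[0.04,-0.05,0,0,0,0.14],[0.03,-0.05,0,0,0,0.14]])

```text
time_s: 7.7
tcp_pos: [0.5411, 0.2051, 0.2796]
eef_rot: [-180.0, 0.0, 38.7]
contact_force: [0.6, -0.6, -0.8]
gripper_width: 0.0404
gripper_force: 20.0
```

Request:
carry_out(targets=[[0.02,-0.07,0,0,0,0.14],[0.014,-0.059,0,0,0,0.143],[0,0,0,0,0,0],[0,0,0,0,0,0]])

```text
time_s: 8.2
tcp_pos: [0.5184, 0.2664, 0.2794]
eef_rot: [180.0, 0.0, 22.1]
contact_force: [0.0, -0.7, -0.7]
gripper_width: 0.04
gripper_force: 20.0
```

```bash
python3 plan.py .519,.27,.15,22
python3 - <<'E'
from h import *
s=r.get_state();print(s["time_s"],s["tcp_pos"],s["eef_rot"],s["joints"].round(1),s["gripper_width"],s["gripper_force"])
np.save("w3.npy",r.camera_info("wrist"),allow_pickle=True)
w=r.capture("wrist")[:,:,::-1];d=r.capture("side")[:,:,::-1]
cv2.imwrite("pics/w3.png",w);cv2.imwrite("pics/d3.png",d)
p=np.full((600,800,3),0,np.uint8)
p[:300,:400]=cv2.resize(w,(400,300));p[300:,:400]=cv2.resize(d[95:207,175:325],(400,300));sc=r.capture("scene")[:,:,::-1];cv2.imwrite("pics/s3.png",sc)
p[:300,400:]=cv2.resize(sc[205:311,165:307],(400,300));cv2.imwrite("pics/m3.png",p)
E
```

```text
[[0.0, 0.0, 0.09, 0, 0, 0.0], [0.0, 0.0, 0.08, 0, 0, 0.0], [0.003, -0.007, 0.09, 0, 0, 0.0]]
3 end [ 0.519  0.27   0.15  22.02 ]
8.2 [0.51837231 0.26638133 0.27941379] [1.79990963e+02 2.67827712e-02 2.21293367e+01] [ 46.4  10.4  -7.3  -0.  -72.3  65.7] 0.04003824495825364 19.99937206506729
```

View pics/m3.png

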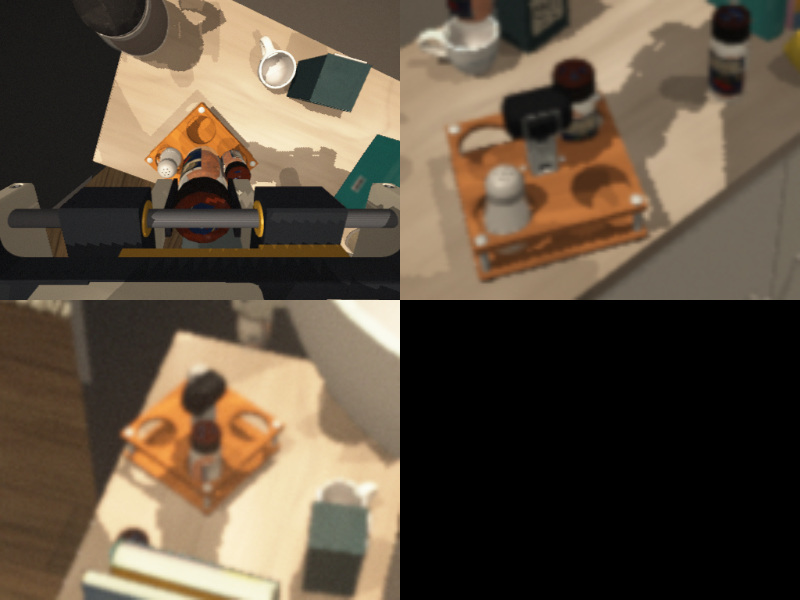

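The mosaic shows the jar held in the jaws. In the wrist view, well 3's hole is at about (256,163) and the corner screws are at about (257,133), (190,204) and (323,206).

Run:
```python
from h import *
c=cam(0,np.load("w3.npy",allow_pickle=True).item());im=cv2.imread("pics/w3.png")
h=cv2.cvtColor(im,cv2.COLOR_BGR2HSV)
for n,p in[("hole",(256,164)),("A",(257.5,133)),("B",(190.5,205)),("D",(323,206.5))]: print(n,ray(c,p,.05))
# board outline
m=((h[...,0]>5)&(h[...,0]<16)&(h[...,1]>150)&(h[...,2]>110)).astype(np.uint8)*255
cv2.imwrite("pics/w3c.png",np.hstack([cv2.resize(im[120:240,170:350],None,fx=4,fy=4,interpolation=2)]))
print(proj(c,[[.519,.27,.05],[.52,.26,.05]]))
```

```text
hole [0.5217 0.2734 0.05  ]
A [0.5623 0.2875 0.05  ]
B [0.428  0.3402 0.05  ]
D [0.4998 0.1574 0.05  ]
[[257.5 166.6]
 [264.3 168.6]]
```

View pics/w3c.png

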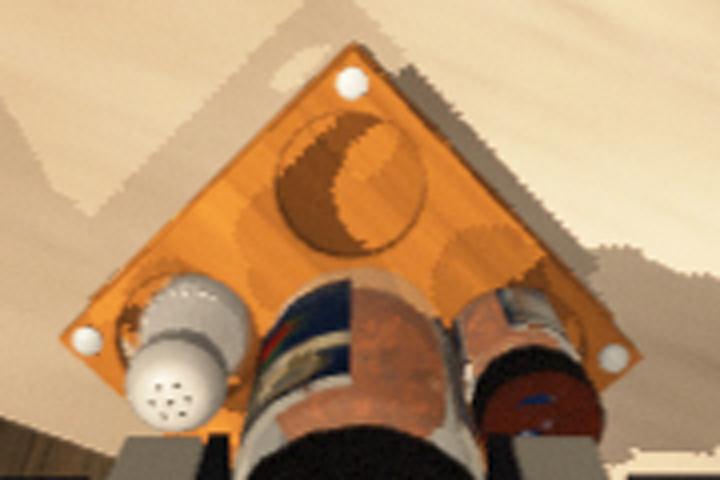

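The hole centre at (258,166) back-projects to about (0.520, 0.2705), so the target is confirmed. Going down.

Request:
carry_out(targets=[[0,0,0.09,0,0,0],[0,0,0.08,0,0,0],[0.003,-0.007,0.09,0,0,0]])

```text
time_s: 8.72
tcp_pos: [0.5192, 0.2697, 0.149]
eef_rot: [-180.0, -0.1, 22.0]
contact_force: [1.0, 0.9, -0.6]
gripper_width: 0.0407
gripper_force: 20.0
```

```bash
python3 - <<'E'
from h import *
c=cam(0,np.load("w3.npy",allow_pickle=True).item())
A,B,D=[ray(c,p,.05)[:2] for p in[(257.75,140.75),(191.75,205),(323.25,209.25)]]
print(A,B,D,"hole",ray(c,(258,165.9),.05),"ctr",(B+D)/2,[np.degrees(np.arctan2(*(v[::-1]))) for v in(A-B,A-D)],np.linalg.norm(A-B),np.linalg.norm(A-D))
E
python3 plan.py .5205,.271,.12,22,30 .5205,.271,.0855,22,18
```

```text
[0.5527 0.2833] [0.4287 0.3385] [0.496  0.1551] hole [0.5202 0.2697 0.05  ] ctr [0.46235 0.2468 ] [np.float64(-23.99677728856576), np.float64(66.14126250464916)] 0.13573149966017464 0.14017892138263868
[[0.0, 0.0, 0.03, 0, 0, 0.0], [0.003, -0.001, 0.03, 0, 0, 0.0], [0.0, 0.0, 0.03, 0, 0, 0.0], [0.0, 0.0, 0.039, 0, 0, 0.0]]
4 end [ 0.5202  0.2711  0.0855 22.02  ]
```

Request:
carry_out(targets=[[0,0,0.03,0,0,0],[0.002,0,0.03,0,0,0],[0,0,0.03,0,0,0],[0,0,0.038,0,0,0],[0,0,0,0,0,0]])

```text
time_s: 9.35
tcp_pos: [0.5197, 0.2708, 0.0853]
eef_rot: [180.0, 0.0, 22.0]
contact_force: [-0.2, 0.1, -0.7]
gripper_width: 0.0404
gripper_force: 20.0
```

Request:
carry_out(targets=[[0,0,0.002,0,0,0],[0,0,0,0,0,0],[0,0,0,0,0,0]], hand=0.65)

```text
time_s: 9.72
tcp_pos: [0.5197, 0.271, 0.0851]
eef_rot: [-180.0, -0.0, 22.0]
contact_force: [0.5, -0.2, -0.2]
gripper_width: 0.0566
gripper_force: 0.0
```

```bash
python3 -c "
import json;json.dump([.52,.271,.0845,22.02],open('cmd.json','w'))"; python3 plan.py .52,.271,.26,22 .449,.0155,.26,90 .449,.0155,.074,90,40
```

```text
[[0.0, 0.0, -0.09, 0, 0, 0.0], [0.0, 0.0, -0.09, 0, 0, 0.0], [0.0, 0.0, -0.08, 0, 0, 0.0], [0.0, 0.0, -0.091, 0, 0, 0.0], [-0.04, 0.05, 0.0, 0, 0, -0.14]]
[[-0.05, 0.05, 0.0, 0, 0, -0.14], [-0.05, 0.04, 0.0, 0, 0, -0.14], [-0.06, 0.03, 0.0, 0, 0, -0.15], [-0.06, 0.02, 0.0, 0, 0, -0.14], [-0.07, 0.01, 0.0, 0, 0, -0.14]]
[[-0.06, 0.0, 0.0, 0, 0, -0.14], [-0.07, -0.008, 0.0, 0, 0, -0.143], [0.0, 0.0, 0.07, 0, 0, 0.0], [0.0, 0.0, 0.08, 0, 0, 0.0], [0.0, 0.0, 0.07, 0, 0, 0.0]]
[[0.0, 0.0, 0.08, 0, 0, 0.0], [0.0, 0.0, 0.072, 0, 0, 0.0]]
17 end [4.488e-01 1.570e-02 7.400e-02 9.000e+01]
```

Request:
carry_out(targets=[[0,0,-0.09,0,0,0],[0,0,-0.09,0,0,0],[0,0,-0.08,0,0,0],[0,0,-0.09,0,0,0],[-0.04,0.05,0,0,0,-0.14]])

```text
time_s: 10.35
tcp_pos: [0.5123, 0.2419, 0.2636]
eef_rot: [-180.0, -0.4, 30.7]
contact_force: [-0.2, -0.4, -0.6]
gripper_width: 0.0572
gripper_force: 0.0
```

Request:
carry_out(targets=[[-0.05,0.05,0,0,0,-0.14],[-0.05,0.04,0,0,0,-0.14],[-0.06,0.03,0,0,0,-0.15],[-0.06,0.02,0,0,0,-0.14],[-0.07,0.01,0,0,0,-0.14]], hand=0.75)

```text
time_s: 10.98
tcp_pos: [0.466, 0.0772, 0.2599]
eef_rot: [180.0, -0.0, 73.3]
contact_force: [-0.2, -0.4, 0.0]
gripper_width: 0.066
gripper_force: 0.0
```

Request:
carry_out(targets=[[-0.06,0,0,0,0,-0.14],[-0.07,-0.008,0,0,0,-0.143],[0,0,0,0,0,0],[0,0,0,0,0,0]])

```text
time_s: 11.48
tcp_pos: [0.4485, 0.0155, 0.2599]
eef_rot: [180.0, -0.0, 89.9]
contact_force: [0.1, 0.9, 0.3]
gripper_width: 0.0657
gripper_force: 0.0
```

Run:
```python
from h import *
s=r.get_state();print(s["time_s"],s["tcp_pos"],s["eef_rot"],s["joints"].round(1))
c=cam("wrist");im=r.capture("wrist")[:,:,::-1];cv2.imwrite("pics/w4.png",im)
sc=r.capture("scene")[:,:,::-1];d=r.capture("side")[:,:,::-1]
p=np.zeros((600,800,3),np.uint8)
p[:300,:400]=cv2.resize(im,(400,300));p[300:,:400]=cv2.resize(d[95:207,175:325],(400,300))
p[:300,400:]=cv2.resize(sc[205:311,165:307],(400,300));cv2.imwrite("pics/m4.png",p)
h=cv2.cvtColor(im,cv2.COLOR_BGR2HSV)
m=((h[...,0]<10)|(h[...,0]>170))&(h[...,1]>110)&(h[...,2]<120)
n,l,st,ce=cv2.connectedComponentsWithStats(m.astype(np.uint8)*255)
for k in range(1,n):
    if st[k,4]>80: print(st[k],ce[k],ray(c,ce[k],.1),ray(c,ce[k],.11))
```

```text
11.475 [0.44854539 0.01551575 0.25992867] [ 1.79953287e+02 -2.36054734e-02  8.98842316e+01] [ 27.3  -2.5 -24.    0.  -68.5 152.6]
[274   0  43  30 886] [295.29119639  12.85327314] [0.4846 0.1871 0.1   ] [0.4834 0.1843 0.11  ]
[243 166  33  32 615] [258.74146341 180.84065041] [0.4482 0.0161 0.1   ] [0.4482 0.0188 0.11  ]
```

View pics/m4.png

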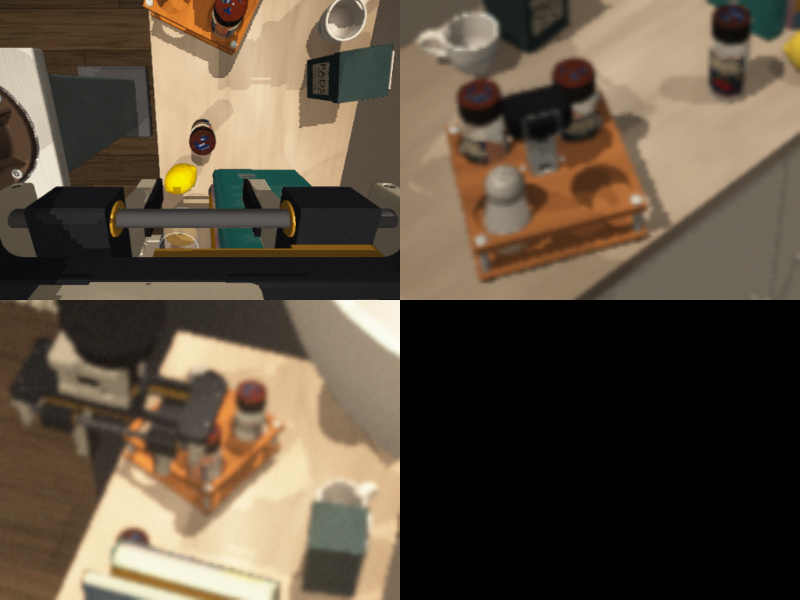

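Jar 1 stands upright in well 3: the scene view shows its cap at the same height as jar c's. Jar 2 is right under the jaws at (0.4485, 0.016), so I'll pick it up.

Request:
carry_out(targets=[[0,0,0.07,0,0,0],[0,0,0.08,0,0,0],[0,0,0.07,0,0,0],[0,0,0.08,0,0,0],[0,0,0.072,0,0,0]])

```text
time_s: 12.25
tcp_pos: [0.4485, 0.0161, 0.0723]
eef_rot: [-180.0, 0.0, 90.0]
contact_force: [0.2, 0.4, -0.1]
gripper_width: 0.0657
gripper_force: 0.0
```

Request:
carry_out(targets=[[0,0,0,0,0,0],[0,0,0,0,0,0],[0,0,0,0,0,0],[0,0,0,0,0,0]], hand=0, squeeze=20)

```text
time_s: 12.75
tcp_pos: [0.4494, 0.0159, 0.0749]
eef_rot: [179.8, -0.1, 90.0]
contact_force: [-0.6, 0.6, 5.7]
gripper_width: 0.0407
gripper_force: 20.0
```

```bash
cat cmd.json; python3 plan.py .449,.0155,.26,90 .406,.2237,.26,22 .406,.2237,.15,22
```

```text
[0.448834953511302, 0.01568298321855713, 0.07399999999999998, 90.00000000000001][[0.0, 0.0, -0.09, 0, 0, 0.0], [0.0, 0.0, -0.1, 0, 0, 0.0], [0.0, 0.0, -0.09, 0, 0, 0.0], [0.0, 0.0, -0.092, 0, 0, 0.0], [0.05, -0.01, 0.0, 0, 0, 0.14]]
[[0.05, -0.02, 0.0, 0, 0, 0.14], [0.05, -0.02, 0.0, 0, 0, 0.15], [0.04, -0.04, 0.0, 0, 0, 0.14], [0.04, -0.03, 0.0, 0, 0, 0.14], [0.03, -0.05, 0.0, 0, 0, 0.14]]
[[0.02, -0.04, 0.0, 0, 0, 0.14], [0.019, -0.055, 0.0, 0, 0, 0.143], [0.0, 0.0, 0.07, 0, 0, 0.0], [0.0, 0.0, 0.08, 0, 0, 0.0], [0.0, 0.0, 0.07, 0, 0, 0.0]]
15 end [ 0.4059  0.2237  0.15   22.02  ]
```

Request:
carry_out(targets=[[0,0,-0.09,0,0,0],[0,0,-0.1,0,0,0],[0,0,-0.09,0,0,0],[0,0,-0.092,0,0,0],[0.05,-0.01,0,0,0,0.14]])

```text
time_s: 13.38
tcp_pos: [0.4451, 0.0406, 0.2639]
eef_rot: [179.6, -0.2, 81.4]
contact_force: [-0.1, 0.8, -2.3]
gripper_width: 0.0405
gripper_force: 19.9
```

Request:
carry_out(targets=[[0.05,-0.02,0,0,0,0.14],[0.05,-0.02,0,0,0,0.15],[0.04,-0.04,0,0,0,0.14],[0.04,-0.03,0,0,0,0.14],[0.03,-0.05,0,0,0,0.14]])

```text
time_s: 14.0
tcp_pos: [0.4158, 0.1738, 0.26]
eef_rot: [-180.0, -0.0, 38.7]
contact_force: [-0.4, 0.1, -0.7]
gripper_width: 0.0402
gripper_force: 19.9
```

Request:
carry_out(targets=[[0.02,-0.04,0,0,0,0.14],[0.019,-0.055,0,0,0,0.143],[0,0,0,0,0,0],[0,0,0,0,0,0]])

```text
time_s: 14.5
tcp_pos: [0.4052, 0.2232, 0.2597]
eef_rot: [-180.0, -0.0, 22.1]
contact_force: [-0.6, -0.4, -0.9]
gripper_width: 0.0402
gripper_force: 20.0
```

Run:
```python
from h import *
s=r.get_state();print(s["time_s"],s["tcp_pos"],s["eef_rot"],s["joints"].round(1))
c=cam("wrist");im=r.capture("wrist")[:,:,::-1];cv2.imwrite("pics/w5.png",im)
sc=r.capture("scene")[:,:,::-1];d=r.capture("side")[:,:,::-1]
p=np.zeros((600,800,3),np.uint8)
p[:300,:400]=cv2.resize(im[100:300,126:393],(400,300));p[300:,:400]=cv2.resize(d[95:207,175:325],(400,300))
p[:300,400:]=cv2.resize(sc[205:311,165:307],(400,300))
p[300:,400:]=cv2.resize(sc[150:375,120:420],(400,300));cv2.imwrite("pics/m5.png",p)
```

```text
14.5 [0.4052264  0.22315539 0.25974619] [-1.79988792e+02 -5.10791440e-04  2.21278327e+01] [ 53.3  -1.  -22.5  -0.  -68.4  58.8]
```

View pics/m5.png

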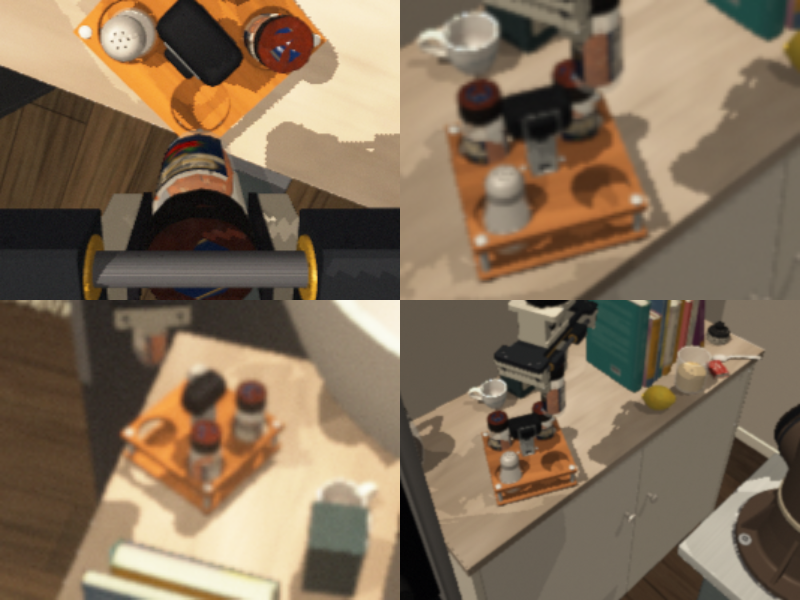

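The wrist crop shows hole 1 at about full pixel (259.5,171). The grip is at about (259.5,127), with its paddle on the near-left, which matches +x at 156°.

```bash
python3 - <<'E'
from h import *
c=cam("wrist")
f=lambda x,y:(126+x*.6675,100+y*.6667)
for n,p,z in[("hole",(200,106),.05),("grip",(202,38),.134),("B",(85,33),.05),("D",(320,42),.05),("gripend",(186,3),.134),("gripend2",(217,78),.134)]: print(n,ray(c,f(*p),z))
print([((q-[126,100])/.667).round(0) for q in proj(c,[[.406,.2237,.05],[.4624,.2468,.134]])])
E
python3 plan.py .4065,.2242,.15,22 .4065,.2242,.12,22,30 .4065,.2242,.0855,22,18
```

```text
hole [0.4061 0.2234 0.05  ]
grip [0.4666 0.2467 0.134 ]
B [0.4282 0.3382 0.05  ]
D [0.4967 0.149  0.05  ]
gripend [0.4829 0.2643 0.134 ]
gripend2 [0.4462 0.2274 0.134 ]
[array([200., 106.]), array([200.,  44.])]
[[0.002, 0.0, 0.0, 0, 0, 0.0], [0.0, 0.0, 0.03, 0, 0, 0.0], [0.0, 0.0, 0.03, 0, 0, 0.0], [0.0, 0.0, 0.03, 0, 0, 0.0], [0.0, 0.0, 0.039, 0, 0, 0.0]]
5 end [ 0.4068  0.2241  0.0855 22.02  ]
```

Request:
carry_out(targets=[[0.002,0,0.07,0,0,0],[0,0,0.08,0,0,0],[0,0,0.07,0,0,0],[0,0,0,0,0,0]])

```text
time_s: 15.15
tcp_pos: [0.4053, 0.222, 0.1477]
eef_rot: [179.9, 0.3, 22.0]
contact_force: [-0.2, 0.7, 0.1]
gripper_width: 0.0402
gripper_force: 20.0
```

Request:
carry_out(targets=[[0,0,0.03,0,0,0],[0,0,0.03,0,0,0],[0,0,0.03,0,0,0],[0,0,0.04,0,0,0],[0,0,0,0,0,0]])

```text
time_s: 15.78
tcp_pos: [0.4071, 0.2243, 0.0855]
eef_rot: [-180.0, -0.0, 22.0]
contact_force: [-0.1, -0.3, -0.2]
gripper_width: 0.0404
gripper_force: 20.0
```

Request:
carry_out(targets=[[0,0,0.002,0,0,0],[0,0,0,0,0,0],[0,0,0,0,0,0]], hand=0.65)

```text
time_s: 16.15
tcp_pos: [0.4066, 0.224, 0.0842]
eef_rot: [-180.0, -0.0, 22.0]
contact_force: [-0.1, 0.2, 0.5]
gripper_width: 0.0563
gripper_force: 0.0
```

```bash
python3 -c "
import json;json.dump([.4068,.2241,.084,22.02],open('cmd.json','w'))"; python3 plan.py .4068,.2241,.24,22 .4635,.2475,.24,66
```

```text
[[0.0, 0.0, -0.1, 0, 0, 0.0], [0.0, 0.0, -0.11, 0, 0, 0.0], [0.0, 0.0, -0.102, 0, 0, 0.0], [0.02, 0.0, 0.0, 0, 0, -0.15], [0.03, 0.0, 0.0, 0, 0, -0.14]]
[[0.02, 0.01, 0.0, 0, 0, -0.15], [0.02, 0.01, 0.0, 0, 0, -0.15], [0.023, 0.017, 0.0, 0, 0, -0.143]]
8 end [ 0.4636  0.2473  0.24   66.    ]
```

Request:
carry_out(targets=[[0,0,-0.1,0,0,0],[0,0,-0.11,0,0,0],[0,0,-0.1,0,0,0],[0.02,0,0,0,0,-0.15],[0.03,0,0,0,0,-0.14]])

```text
time_s: 16.77
tcp_pos: [0.4287, 0.2355, 0.2399]
eef_rot: [-180.0, -0.1, 39.7]
contact_force: [-0.4, -0.6, -0.1]
gripper_width: 0.0568
gripper_force: 0.0
```

Request:
carry_out(targets=[[0.02,0.01,0,0,0,-0.15],[0.02,0.01,0,0,0,-0.15],[0.023,0.017,0,0,0,-0.143],[0,0,0,0,0,0],[0,0,0,0,0,0]])

```text
time_s: 17.4
tcp_pos: [0.4627, 0.2468, 0.2385]
eef_rot: [-180.0, 0.0, 65.8]
contact_force: [-0.5, 0.0, -0.0]
gripper_width: 0.0574
gripper_force: 0.0
```

Run:
```python
from h import *
s=r.get_state();print(s["time_s"],s["tcp_pos"],s["eef_rot"],s["gripper_width"])
for n in("scene","side","wrist"):
    c=cam(n);im=r.capture(n)[:,:,::-1];cv2.imwrite(f"pics/{n}6.png",im)
    h=cv2.cvtColor(im,cv2.COLOR_BGR2HSV)
    m=((h[...,0]<10)|(h[...,0]>170))&(h[...,1]>100)&(h[...,2]<130)
    k,l,st,ce=cv2.connectedComponentsWithStats(m.astype(np.uint8)*255)
    print(n,"expected caps w1,w2,w3:",proj(c,[[.406,.2237,.11],[.4829,.19,.11],[.5187,.27,.11]]).tolist())
    for q in range(1,k):
        p=ray(c,ce[q],.11)
        if st[q,4]>25 and .3<p[0]<.62 and .1<p[1]<.36: print(st[q],ce[q].round(1),p)
    if n=="wrist":
        g=(h[...,2]<45)
        print("gripexp",proj(c,[[.4624,.2468,.1345]]))
        k,l,st,ce=cv2.connectedComponentsWithStats(g.astype(np.uint8)*255)
        for q in range(1,k):
            if st[q,4]>150: print("dark",st[q],ce[q].round(1),ray(c,ce[q],.1345))
```

```text
17.4 [0.46271511 0.24677403 0.23850879] [-1.79983753e+02  2.15708430e-02  6.58147593e+01] 0.05737397646205162
scene expected caps w1,w2,w3: [[234.6, 253.8], [225.6, 231.3], [192.4, 238.7]]
[220 226  14  11 110] [226.2 231. ] [0.4828 0.1882 0.11  ]
[186 233  15  12 100] [192.9 238.9] [0.5172 0.2696 0.11  ]
[223 248  20  12 103] [233.9 253.9] [0.4069 0.225  0.11  ]
side expected caps w1,w2,w3: [[232.7, 132.0], [251.5, 144.6], [268.5, 129.8]]
[227 127  11  10  43] [232.7 132. ] [0.4059 0.224  0.11  ]
[264 127  10   7  43] [269.3 130.7] [0.5226 0.2671 0.11  ]
[247 139  10  11  64] [251.4 144.4] [0.4824 0.1907 0.11  ]
wrist expected caps w1,w2,w3: [[221.6, 226.9], [296.8, 226.3], [300.4, 147.5]]
[280 126  40  40 935] [300.4 145.9] [0.5192 0.2715 0.11  ]
[222 188  15   5  28] [230.2 189.7] [0.4337 0.2588 0.11  ]
[203 211  36  33 599] [222.5 224.7] [0.4081 0.2257 0.11  ]
[279 210  36  34 723] [295.8 225.7] [0.4822 0.1912 0.11  ]
gripexp [[259.3 196.3]]
dark [    0     0   215    89 11614] [83.3 33.5] [0.3877 0.4348 0.1345]
dark [ 243  162   41   59 1901] [260.  190.9] [0.4653 0.2515 0.1345]
dark [  341   166   150   152 10575] [415.7 256.4] [0.5859 0.1181 0.1345]
dark [207 204  34  22 224] [225.8 210.9] [0.4256 0.2464 0.1345]
dark [278 205  33  20 212] [292. 211.] [0.4859 0.2193 0.1345]
dark [193 228  27  40 567] [207.  251.2] [0.3875 0.2138 0.1345]
dark [304 229  22  39 522] [311.8 251.6] [0.4878 0.1684 0.1345]
dark [    0   238   512   146 31463] [223.9 330.7] [0.3572 0.1128 0.1345]
```

All three caps sit where seated jars should be in both views, so both jars are down. Now the grip: descend with the jaws along the caddy's x.

```bash
python3 plan.py .4626,.2475,.15,66 .4626,.2475,.107,66,15
```

```text
[[0.0, 0.0, 0.09, 0, 0, 0.0], [0.0, -0.002, 0.09, 0, 0, 0.0], [0.0, 0.0, 0.03, 0, 0, 0.0], [0.0, 0.0, 0.03, 0, 0, 0.0], [0.0, 0.0, 0.026, 0, 0, 0.0]]
5 end [ 0.4626  0.2477  0.107  66.    ]
```

Request:
carry_out(targets=[[0,0,0.09,0,0,0],[0,-0.002,0.09,0,0,0],[0,0,0,0,0,0]])

```text
time_s: 17.92
tcp_pos: [0.4604, 0.2458, 0.1461]
eef_rot: [-179.9, 0.3, 65.9]
contact_force: [0.2, 0.3, 1.4]
gripper_width: 0.0571
gripper_force: 0.0
```

Request:
carry_out(targets=[[0,0,0.03,0,0,0],[0,0,0.03,0,0,0],[0,0,0.026,0,0,0],[0,0,0,0,0,0]])

```text
time_s: 18.42
tcp_pos: [0.4618, 0.247, 0.1046]
eef_rot: [-180.0, 0.1, 66.0]
contact_force: [1.3, -0.1, -0.5]
gripper_width: 0.0569
gripper_force: 0.0
```

Request:
carry_out(targets=[[0,0,0,0,0,0],[0,0,0,0,0,0],[0,0,0,0,0,0],[0,0,0,0,0,0],[0,0,0,0,0,0]], hand=0, squeeze=30)

```text
time_s: 19.05
tcp_pos: [0.4627, 0.2477, 0.106]
eef_rot: [180.0, -0.1, 66.0]
contact_force: [1.2, -1.1, 2.8]
gripper_width: 0.034
gripper_force: 30.0
```

Width 34 mm, so the paddle is in. Now I'll draw the handle slowly and watch the force.

Request:
carry_out(targets=[[0,0,-0.02,0,0,0],[0,0,-0.02,0,0,0],[0,0,0,0,0,0]])

```text
time_s: 19.42
tcp_pos: [0.4623, 0.2476, 0.1265]
eef_rot: [180.0, -0.1, 66.0]
contact_force: [1.5, -0.6, -0.7]
gripper_width: 0.0335
gripper_force: 30.0
```

Request:
carry_out(targets=[[0,0,-0.02,0,0,0],[0,0,-0.02,0,0,0],[0,0,-0.02,0,0,0],[0,0,-0.02,0,0,0],[0,0,0,0,0,0]])

```text
time_s: 20.05
tcp_pos: [0.4622, 0.2475, 0.1664]
eef_rot: [180.0, -0.0, 66.0]
contact_force: [0.9, 0.6, -1.3]
gripper_width: 0.034
gripper_force: 30.0
```

Run:
```python
from h import *
s=r.get_state();print(s["time_s"],s["tcp_pos"],s["contact_force"])
for n in("scene","side"):
    c=cam(n);im=r.capture(n)[:,:,::-1];cv2.imwrite(f"pics/{n}7.png",im);h=cv2.cvtColor(im,cv2.COLOR_BGR2HSV)
    m=((h[...,0]<10)|(h[...,0]>170))&(h[...,1]>100)&(h[...,2]<130)
    k,l,st,ce=cv2.connectedComponentsWithStats(m.astype(np.uint8)*255)
    for q in range(1,k):
        p=ray(c,ce[q],.11)
        if st[q,4]>25 and .3<p[0]<.62 and .1<p[1]<.36: print(n,st[q],ce[q].round(1),p)
```

```text
20.05 [0.46222334 0.24749342 0.16639093] [ 0.89409352  0.58461227 -1.34091269]
scene [186 233  14  12  97] [192.6 238.5] [0.5189 0.2694 0.11  ]
scene [227 248  16  12  92] [234.5 254.3] [0.4049 0.2249 0.11  ]
side [264 126  10   8  48] [268.7 130. ] [0.5195 0.2695 0.11  ]
side [228 128  10   8  26] [231.5 132.8] [0.4034 0.2192 0.11  ]
side [247 140  10   9  67] [251.6 144.1] [0.4827 0.1921 0.11  ]
```

Handle is up 60 mm at about 1.3 N and the caddy hasn't moved. Last 10 mm in small steps.

Request:
carry_out(targets=[[0,0,-0.008,0,0,0],[0,0,-0.008,0,0,0],[0,0,0,0,0,0],[0,0,0,0,0,0]])

```text
time_s: 20.65
tcp_pos: [0.4622, 0.2475, 0.1735]
eef_rot: [-180.0, 0.0, 66.0]
contact_force: [2.1, 0.1, 0.8]
gripper_width: 0.0342
gripper_force: 30.0
```

Request:
carry_out(targets=[[0,0,-0.003,0,0,0],[0,0,0,0,0,0],[0,0,0,0,0,0]])

```text
time_s: 21.02
tcp_pos: [0.4622, 0.2475, 0.1751]
eef_rot: [180.0, -0.0, 66.0]
contact_force: [1.7, -0.0, -0.3]
gripper_width: 0.0337
gripper_force: 30.0
```

Request:
carry_out(targets=[[0,0,-0.002,0,0,0],[0,0,0,0,0,0],[0,0,0,0,0,0]])

```text
time_s: 21.4
tcp_pos: [0.4623, 0.2475, 0.1761]
eef_rot: [180.0, -0.0, 66.0]
contact_force: [0.7, -0.2, 0.3]
gripper_width: 0.0338
gripper_force: 30.0
```

Request:
carry_out(targets=[[0,0,-0.003,0,0,0],[0,0,0,0,0,0],[0,0,0,0,0,0]])

```text
time_s: 21.78
tcp_pos: [0.4617, 0.2471, 0.1768]
eef_rot: [-180.0, 0.1, 66.0]
contact_force: [-0.7, 0.2, -8.6]
gripper_width: 0.0339
gripper_force: 30.0
```

Force rose to 8.6 N, the loaded weight, so the handle is at the end of its travel. Now I'll lift slowly.

Request:
carry_out(targets=[[0,0,-0.01,0,0,0],[0,0,-0.02,0,0,0],[0,0,-0.02,0,0,0],[0,0,-0.02,0,0,0],[0,0,-0.02,0,0,0]], squeeze=38)

```text
time_s: 22.4
tcp_pos: [0.4623, 0.2475, 0.2235]
eef_rot: [180.0, -0.0, 66.0]
contact_force: [-0.0, 0.6, -9.0]
gripper_width: 0.034
gripper_force: 38.0
```

Request:
carry_out(targets=[[0,0,-0.012,0,0,0],[0,0,0,0,0,0],[0,0,0,0,0,0],[0,0,0,0,0,0]])

```text
time_s: 22.9
tcp_pos: [0.462, 0.2473, 0.2281]
eef_rot: [-180.0, 0.0, 66.0]
contact_force: [-0.5, 0.1, -8.8]
gripper_width: 0.0338
gripper_force: 38.0
```

Run:
```python
from h import *
s=r.get_state();print(s["time_s"],s["tcp_pos"],s["contact_force"],s["moment"],s["gripper_width"])
for n in("scene","side"):
    c=cam(n);im=r.capture(n)[:,:,::-1];cv2.imwrite(f"pics/{n}8.png",im);h=cv2.cvtColor(im,cv2.COLOR_BGR2HSV)
    print(n,"exp lifted 50",proj(c,[[.406,.2237,.16],[.4829,.19,.16],[.5187,.27,.16]]).tolist())
    m=((h[...,0]<10)|(h[...,0]>170))&(h[...,1]>100)&(h[...,2]<130)
    k,l,st,ce=cv2.connectedComponentsWithStats(m.astype(np.uint8)*255)
    for q in range(1,k):
        p=ray(c,ce[q],.16)
        if st[q,4]>25 and .3<p[0]<.62 and .1<p[1]<.36: print(n,st[q],ce[q].round(1),p)
    # white corner screws of the gallery, expected at z .1
    w=(h[...,1]<70)&(h[...,2]>170)
    k,l,st,ce=cv2.connectedComponentsWithStats(w.astype(np.uint8)*255)
    print("screws exp",proj(c,[[.5527,.2833,.1],[.4287,.3385,.1],[.372,.2103,.1],[.498,.153,.1]]).tolist(),[ce[q].round(1).tolist() for q in range(1,k) if 2<=st[q,4]<40 and .33<ray(c,ce[q],.1)[0]<.6 and .1<ray(c,ce[q],.1)[1]<.4])
```

```text
22.9 [0.46203232 0.24731133 0.22808727] [-0.50077122  0.09441578 -8.78584918] [-0.11295105  0.01849933  0.00940095] 0.033820244278631006
scene exp lifted 50 [[233.9, 239.3], [224.7, 217.0], [190.3, 224.3]]
scene [219 214  14   8  70] [225.7 217.9] [0.4784 0.1901 0.16  ]
scene [183 218  16  12 107] [190.8 223.8] [0.5195 0.2679 0.16  ]
scene [226 233  16  12  93] [233.4 238.8] [0.4079 0.2235 0.16  ]
screws exp [[181.1, 237.0], [190.7, 275.9], [247.9, 261.6], [233.0, 224.7]] [[260.5, 232.4], [244.8, 235.7], [250.6, 234.4], [181.3, 236.0], [218.2, 235.0], [209.5, 238.0], [207.0, 250.5], [248.5, 261.2], [194.7, 271.3], [191.5, 275.5]]
side exp lifted 50 [[232.2, 121.6], [251.7, 134.3], [269.2, 119.3]]
side [265 113  10  11  53] [270.1 118.8] [0.5209 0.2731 0.16  ]
side [227 115  11  11  47] [232.1 120.1] [0.4038 0.2298 0.16  ]
side [247 129  11   9  68] [251.9 133.3] [0.4824 0.1945 0.16  ]
screws exp [[278.9, 131.3], [249.2, 112.4], [222.0, 134.6], [252.6, 155.9]] [[245.8, 120.8], [255.0, 121.5], [221.5, 134.0]]
```

The caddy hangs level at about 51 mm with the jars seated; caps and screws are within about 1.5 px of prediction. Handing in.

```bash
python3 -c "
from plant import r
print(r.close_job())"
```

```text
the job is handed in; nothing more can be done
None
```

Job handed in at about 23 s: both jars are seated in wells 1 and 3, the handle is fully out, and the filled caddy is held level about 5 cm above the sideboard; the candle, lemon, mug and matchbox were not touched on purpose, though I did not check them at the end.

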